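# Tip the sunk brass bowl up out of its pot and stand it on the stone

### The arm

A 7-joint arm with a two-finger parallel gripper is mounted at the origin on the work surface. World frame = base frame: x ahead of the robot, y to its left, z up, the work surface at z = 0. Lengths are in m, angles in rad, forces in N, time in s.
With the tool pointing down it reaches from about 0.35 to 0.9 m from the base axis. Payload 19.9 kg.
Tool frame: the origin (TCP) lies at the very end of the fingers, on their centre line; the grasp point (between the pads) lies 19 mm behind it; z points along the fingers, y is the line along which they close (so a half turn about z gives the same grasp; the last joint's range is limited). The gripper opens to 85 mm and grips with 20 to 120 N. Pads are 22 mm wide; open, the fingers measure 114 mm over their backs; the gripper's body (76 mm by 85 mm) begins 54 mm behind the grasp point. The pads swing forward as they close: fully open they stand 13 mm farther back than shut.
Start: joints at [-1.153, 0.417, -0.01, 1.614, 0.005, 1.111, -0.053], TCP at [0.277, 0.56, 0.231] pointing down, gripper open.
Joint ranges: [-2.81, 2.81], [-0.39, 2.02], [-1.27, 1.25], [0.06, 2.57], [-1.19, 4.33], [0.19, 2], [-2.82, 2.82]. Speed limits (rad/s): [1.89, 1.89, 2.39, 2.39, 3.01, 3.01, 3.01].

### API

Orientations are given as a unit quaternion [w, x, y, z].
In Python, from bench import manip, imaging, job gives the robot as it stands.
- The arm moves only by the tool drive_tool, never from a script. Its argument "plan" is a list of rows, each a list of 7 numbers: the turn, a rotation vector about the tool's x, y, z in degrees, then the shift along the tool's x, y, z in cm, then the opening, from 0 (shut) to 1 (fully open). In form: [[wx, wy, wz, x, y, z, gripper], ...]. A call has exactly 8 rows; each row shifts and turns the commanded pose from where the row before left it, along the tool's axes as they then stand; what a row does not reach is not made up. A row lasts 1/8 s, in which the tool goes at most 62.5 mm and 10.7 degrees, less where a joint would pass 70% of its speed; a pose out of reach is approached as far as the arm can. A call is refused whole if a number of a shift passes 6.25 or a number of a turn 10.7, either way. A call with a gripper value outside its range is refused whole. The fingers move at their own pace and stop on an object; "newtons" is the grip in N (left out, the last holds). Time passes only in rows, so rows that do not move let the fingers close, or fill a call up. It gives the time, the measured TCP pose, the force, the opening and the grip force at its end, in the units of the state.
- manip.get_state(): the state, without advancing time (a new reading comes with each control period).
- imaging.grab_frame(name): name is "scene" or "top"; returns a dict with "img" (480x640x3 uint8, blue, green, red), "intrinsics" (3x3 intrinsics, pixels), "rvec" (rotation vector, rad) and "tvec" (3), from world to camera coordinates, as OpenCV has them. Camera axes: x right, y down, z forward; pixel columns grow to the right and rows downward; lengths in m; the calibration is good to about 2 mm. A picture is of the moment at which its call begins. There is no depth.
- job.close_job(): hands the job in; it is judged then, once.
Trained networks look in a picture, given as the dict that the camera call returned (one of the last four; its "shot" number tells which), for a name from the list of things; names that differ only in an ending like _2 or _b are one class to them, and where a whole thing is asked for, a point or a joint stands for the part that bears it (a point fixed in the world has none). Each returns a list of dicts, best first, with "conf" (0 to 1); they miss things now and then, are a little off and sometimes report something else, mostly with a low value. They report only what shows in the picture. A call takes as long as a camera call. They do not tell look-alikes from the thing itself.
- imaging.masks_of(query, picture): "mask" (480x640 bool, what is visible of it) and "extent" ([left, top, right, bottom] in pixels, round what is visible of it).
The state is a dict: "time": time; "joints": joint angles; "joint_velocities": joint speeds; "effort": joint torques, N m; "position": TCP position; "tcp_rot": TCP orientation; "contact_force": force on the tool from outside, world axes, zero at the start; "moment": the same for the moment, N m; "finger_gap": finger opening in m; "grip_force": force on a finger pad.
Only numpy, scipy, OpenCV 4.12 (cv2) and the standard library are available. Lean on these libraries where they do the work, as an engineer would, in place of code of your own. Each camera call takes 0.05 s, during which the arm holds its last target. There are 200 camera calls.

### The job

The brass bowl has sunk into the pot on the banding wheel so far that no finger fits round its rim. Press one side of its rim down until the other side stands well proud of the pot, then take it by the raised rim, lift it clear of the pot and stand it gently upright on its foot on the white marble slab, well away from the slab's edges. The pot stays standing on the wheel, and the brushes, cups and jar round about are left where they are.

Things in the scene. Friction and masses are not known exactly. Their poses are not given: they have to be found in the camera images.
- bowl: Top item of the pile: brass bowl, round about its z axis, 155 mm across the rim, 76 mm tall, 0.35 kg. Origin: centre of its flat foot (36 mm across); z out of the mouth. Below 45 mm it is a ball of 80 mm radius; above, a 4 mm wall runs from 73 mm outer radius at height 45 to 77.5 at the rim. Flat inner floor 30 mm below the rim. Starts level, rim 2 mm below the pot's.
- bowl_ball (a point): Centre of the bowl's ball-shaped underside, on its axis 78 mm above its origin: tipping turns the bowl about this point. Pressing the rim down on any side slides the underside on the pot's cork seat, and friction holds it where it is left. Leaning 0.4 rad, the high side of the rim stands about 28 mm above the pot's rim.
- bowl_rim (a point): Centre of the bowl's mouth, level with the rim, on its axis 76 mm above its origin. The gap between rim and pot is 6 mm all round at the start, too narrow for a finger.
- pot: The lower item: heavy brass pot with two ribs, 182 mm outside diameter, 167 mm inside, 92 mm tall, 1.6 kg, with a cork ring seat (about 103 mm across) inside, standing loose on the banding wheel; origin: centre of the underside, z up.
- wheel_base: Foot of the banding wheel (a low turntable), fixed to the table; origin: on the table on the wheel's axis, z up. The round steel head, 230 mm across with its top 50 mm above the table, spins freely.
- wheel (a joint): Turning angle (rad) of the wheel's head about the vertical; it spins freely without stops.
- slab: Square marble slab fixed on the table, 240 x 240 x 25 mm; origin: centre of the underside, x and y along its sides; top 25 mm above the origin. A brush lies along its one edge (y about +0.1 m in the slab's frame).
- cup_a: Bystander: footed brass cup, 84 mm across the rim, 94 mm tall; origin: centre of the underside, z up.
- cup_b: Bystander: footed brass cup, 84 mm across the rim, 94 mm tall; origin: centre of the underside, z up.
- jar: Bystander: amber jar with a black cap, 90 mm across, 150 mm tall; origin: centre of the underside.
- brush_a: Bystander: brush about 0.2 m long lying along one edge of the slab; origin: its middle, underside; x along the brush.
- brush_b: Bystander: brush about 0.2 m long lying on the table between wheel and slab; x along the brush.
Things that resemble listed ones, but are neither listed nor needed, are in the scene too. What is shaped like the bowl but green is not meant.

How it is judged:
On the way, in this order (a step that is already met when the one before it is completed fails the run):
1. the bowl is tipped in the pot: leaning more than 14 degrees with its foot still down in the pot (angle between bowl's own z axis and vertical above 0.25 rad and z of bowl in the frame of pot below 0.045 m and horizontal distance between bowl and pot below 0.06 m), for 0.3 s.
2. the bowl is lifted clear: its foot above the pot's rim, the pot still standing on the wheel (z of bowl in the frame of pot above 0.1 m and horizontal distance between pot and wheel_base below 0.03 m and angle between pot's own z axis and vertical below 0.06 rad and height (world z) of pot below 0.056 m), for 0.2 s.
At the end, for the whole second after the job is handed in: The bowl stands released, at rest and upright (within 5 degrees) on its foot on the slab's top, its centre within 80 mm of the slab's centre along each side; the pot stands upright on the wheel within 30 mm of the wheel's axis (angle between bowl's own z axis and vertical below 0.08 rad and z of bowl in the frame of slab between 0.02 and 0.03 m and x of bowl in the frame of slab between -0.08 and 0.08 m and y of bowl in the frame of slab between -0.08 and 0.08 m and linear speed of bowl below 0.02 m/s and horizontal distance between pot and wheel_base below 0.03 m and angle between pot's own z axis and vertical below 0.06 rad and height (world z) of pot below 0.056 m); the robot touches nothing.
It fails at once if the bowl is set down hard or dropped (more than 40 N on the slab) (contact force between bowl and slab above 40 N).
It fails at once if the pot is lifted, tipped or pushed off the middle of the wheel (angle between pot's own z axis and vertical above 0.2 rad or horizontal distance between pot and wheel_base above 0.05 m or height (world z) of pot above 0.07 m).
It fails at once if a bystander is moved by more than 30 mm (distance of any of cup_a, cup_b, jar, brush_a, brush_b from where it was at the start of the episode above 0.03 m).
It also fails if it takes over 56 s, if anything falls off the work surface, if the arm or the gripper's body presses on something with over 40 N, if the wrist force passes 120 N, or if a joint passes its speed limit or range.

## Working session

There is one attempt and no reset: what is moved stays moved. The work goes in short steps, Python scripts to look and compute and a tool call to move; the robot and the scene stay as the last step left them, time stands still between calls to the robot, and variables do not carry over. Pictures are saved under pics/ and viewed, at most 10 in all, crops included, and the job is handed in when it is done.

Besides the shell and the picture viewer there is one more tool, called in YAML: its name, and indented under it one key for each argument. drive_tool: Moves the arm, as the interface text tells. Its arguments: {"type":"object","properties":{"plan":{"type":"array","items":{"type":"array","items":{"type":"number"}}},"newtons":{"type":"number"}},"required":["plan"]}

```bash
mkdir -p pics; cat > h.py <<'E'
import numpy as np, cv2
from bench import manip, imaging, job
from scipy.spatial.transform import Rotation as R
def ray(p,px):
    Rm=cv2.Rodrigues(np.array(p['rvec'],float))[0]; t=np.array(p['tvec'],float).ravel()
    K=np.array(p['intrinsics'],float)
    return -Rm.T@t, Rm.T@np.linalg.solve(K,[px[0],px[1],1.])
def onz(p,px,z):
    c,d=ray(p,px); return c+d*(z-c[2])/d[2]
def proj(p,X):
    return cv2.projectPoints(np.array(X,float).reshape(-1,1,3),np.array(p['rvec'],float),np.array(p['tvec'],float),np.array(p['intrinsics'],float),None)[0].reshape(-1,2)
E
python3 - <<'E'
from h import *
s=manip.get_state(); print({k:np.round(s[k],3).tolist() for k in s})
ims=[]
for n in('scene','top'):
    p=imaging.grab_frame(n); ims.append(p['img']); cv2.imwrite(f'pics/{n}0.png',p['img'])
    print(n,'cam',ray(p,(320,240)))
    for q in('bowl','pot','wheel_base','slab','cup_a','jar','brush_a'):
        for m in imaging.masks_of(q,p)[:4]:
            e=m['extent']; c=((e[0]+e[2])/2,(e[1]+e[3])/2)
            print(q,round(m['conf'],2),np.round(e).tolist(),m['mask'].sum(), np.round(onz(p,c,{'bowl':.14,'pot':.142,'wheel_base':.05,'slab':.025}.get(q,.05)),3))
E
```

```text
{'time': 0.0, 'joints': [-1.153, 0.418, -0.01, 1.614, 0.005, 1.111, -0.053], 'joint_velocities': [0.0, -0.001, 0.001, 0.003, 0.001, -0.0, -0.001], 'effort': [0.002, -86.442, 0.68, -43.492, 0.019, 0.007, 0.0], 'position': [0.277, 0.56, 0.231], 'tcp_rot': [-0.0, 0.228, 0.974, -0.001], 'contact_force': [-0.085, 0.228, -0.597], 'moment': [-0.049, -0.029, 0.049], 'grip_force': 0.0, 'finger_gap': 0.085}
scene cam (array([ 1.20405373, -0.1066417 ,  1.10450454]), array([-0.59224586,  0.12262484, -0.79642654]))
bowl 0.97 [370.0, 204.0, 433.0, 256.0] 2621 [0.499 0.241 0.14 ]
bowl 0.97 [499.0, 259.0, 568.0, 322.0] 3275 [0.727 0.471 0.14 ]
bowl 0.95 [383.0, 142.0, 434.0, 188.0] 1975 [0.291 0.329 0.14 ]
bowl 0.63 [458.0, 158.0, 515.0, 212.0] 2154 [0.407 0.502 0.14 ]
pot 0.83 [360.0, 200.0, 437.0, 272.0] 1852 [0.518 0.228 0.142]
wheel_base 0.73 [351.0, 230.0, 441.0, 291.0] 1777 [0.525 0.23  0.05 ]
slab 0.73 [176.0, 240.0, 274.0, 334.0] 7107 [ 0.494 -0.205  0.025]
cup_a 0.9 [304.0, 310.0, 342.0, 360.0] 1313 [0.689 0.004 0.05 ]
cup_a 0.86 [469.0, 222.0, 500.0, 264.0] 1214 [0.522 0.47  0.05 ]
cup_a 0
[... 382 characters left out ...]
, 278.0, 261.0] 3331 [0.487 0.237 0.14 ]
bowl 0.75 [92.0, 259.0, 159.0, 322.0] 3023 [0.334 0.512 0.14 ]
bowl 0.66 [167.0, 305.0, 225.0, 371.0] 3186 [0.225 0.343 0.14 ]
pot 0.69 [206.0, 191.0, 284.0, 268.0] 1303 [0.481 0.234 0.142]
wheel_base 0.59 [203.0, 185.0, 292.0, 276.0] 1463 [0.485 0.242 0.05 ]
slab 0.76 [366.0, 185.0, 473.0, 289.0] 7582 [ 0.479 -0.199  0.025]
cup_a 0.89 [137.0, 202.0, 177.0, 236.0] 1090 [0.512 0.473 0.05 ]
cup_a 0.86 [326.0, 132.0, 364.0, 163.0] 982 [ 0.702 -0.004  0.05 ]
jar 0.75 [504.0, 206.0, 560.0, 243.0] 1776 [ 0.512 -0.478  0.05 ]
brush_a 0.73 [378.0, 186.0, 395.0, 263.0] 895 [ 0.506 -0.111  0.05 ]
brush_a 0.71 [330.0, 175.0, 350.0, 253.0] 961 [0.531 0.008 0.05 ]
```

View pics/scene0.png

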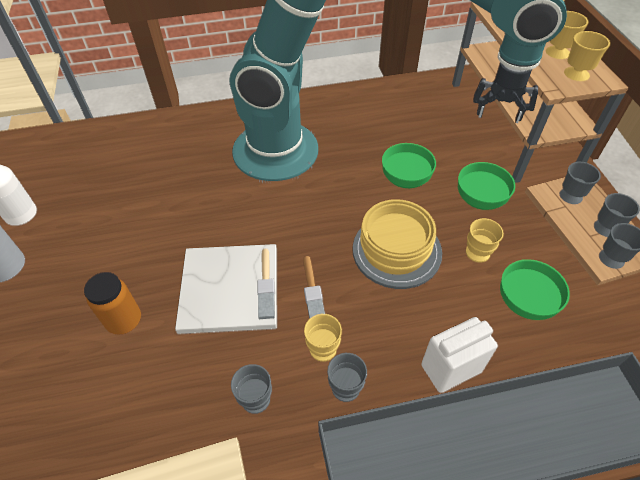

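View pics/top0.png

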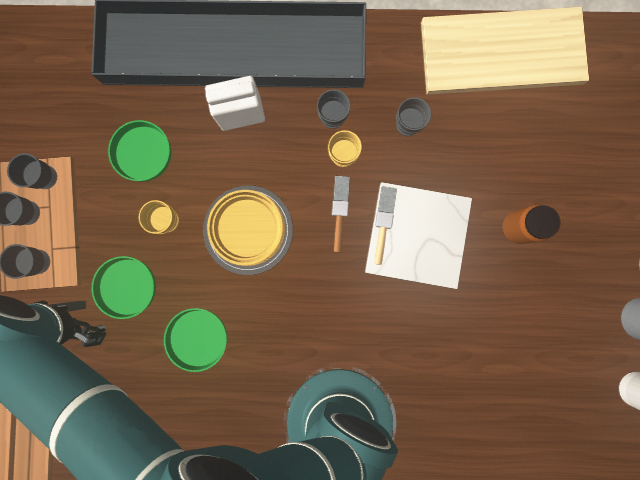

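Candidates in the scene image: the brass bowl in the pot at (400,228), and green look-alikes at (409,165), (486,185) and (535,288). I choose the brass one nested in the pot on the wheel. Next I refine its position and check it in an overlay crop.

```bash
python3 - <<'E'
from h import *
from scipy.optimize import least_squares
a=np.linspace(0,2*np.pi,90)
circ=lambda x,y,r,z:np.c_[x+r*np.cos(a),y+r*np.sin(a),np.full(90,z)]
ext=lambda q:np.r_[q.min(0),q.max(0)]
obs=[]
P={}
for n in('scene','top'):
    p=P[n]=imaging.grab_frame(n)
    b=min(imaging.masks_of('bowl',p),key=lambda m:np.linalg.norm(onz(p,np.reshape(m['extent'],(2,2)).mean(0),.14)[:2]-[.49,.237]))
    po=imaging.masks_of('pot',p)[0]; s=imaging.masks_of('slab',p)[0]; w=imaging.masks_of('wheel_base',p)[0]
    obs+=[(p,po['extent'],'pot'),(p,b['extent'],'bowl'),(p,w['extent'],'wheel')]
    sm=s['mask'].astype(np.uint8)
    for m in imaging.masks_of('brush_a',p)[:1]: sm|=m['mask'].astype(np.uint8) if False else 0
    c=max(cv2.findContours(sm,0,2)[0],key=cv2.contourArea)[:,0]
    W=np.array([onz(p,v,.025)[:2] for v in c])
    r=cv2.minAreaRect((W*1000).astype(np.float32)); print(n,'slab',r)
def model(k,x,y):
    if k=='pot': return np.r_[circ(x,y,.091,.142),circ(x,y,.091,.05)]
    if k=='bowl': return circ(x,y,.0775,.14)
    return circ(x,y,.115,.05)
for ks in(('pot',),('bowl',),('wheel',),('pot','wheel','bowl')):
  for cams in(('scene',),('top',),('scene','top')):
    O=[o for o in obs if o[2] in ks and any(o[0] is P[c] for c in cams)]
    f=lambda v:np.concatenate([ext(proj(p,model(k,*v)))-np.array(e) for p,e,k in O])
    r=least_squares(f,[.49,.237],loss='soft_l1'); print(ks,cams,np.round(r.x,4),np.round(f(r.x),1)[:8])
x,y=r.x
out=[]
for n in P:
    p=P[n]; i=cv2.resize(p['img'],None,fx=4,fy=4,interpolation=cv2.INTER_CUBIC)
    for r_,z,cl in((.091,.142,(0,0,255)),(.0775,.14,(255,0,0)),(.115,.05,(0,255,0))):
        cv2.polylines(i,[np.int32(proj(p,circ(x,y,r_,z))*4+1.5)],True,cl,1)
    u,v=np.int32(proj(p,[x,y,.1])[0]*4); out.append(i[v-240:v+240,u-200:u+200])
cv2.imwrite('pics/ov.png',np.hstack(out))
E
```

```text
scene slab ((491.1408386230469, -197.69534301757812), (243.36593627929688, 255.6698455810547), 80.74330139160156)Traceback (most recent call last):
  File "<stdin>", line 11, in <module>
IndexError: list index out of range
```

```bash
cat > fit.py <<'E'
from h import *
from scipy.optimize import least_squares
a=np.linspace(0,2*np.pi,90)
circ=lambda x,y,r,z:np.c_[x+r*np.cos(a),y+r*np.sin(a),np.full(90,z)]
ext=lambda q:np.r_[q.min(0),q.max(0)]
obs=[];P={}
for n in('scene','top'):
    p=P[n]=imaging.grab_frame(n)
    for q,k in(('bowl','bowl'),('pot','pot'),('wheel_base','wheel'),('slab','slab')):
        for m in imaging.masks_of(q,p):
            e=m['extent']
            if k=='slab':
                c=max(cv2.findContours(m['mask'].astype(np.uint8),0,2)[0],key=cv2.contourArea)[:,0]
                W=np.array([onz(p,v,.025)[:2] for v in c])
                print(n,'slab',m['conf'],cv2.minAreaRect((W*1000).astype(np.float32))); break
            if np.linalg.norm(onz(p,np.reshape(e,(2,2)).mean(0),.14)[:2]-[.49,.237])<.06: obs.append((p,e,k)); break
def model(k,x,y):
    if k=='pot': return np.r_[circ(x,y,.091,.142),circ(x,y,.091,.05)]
    if k=='bowl': return circ(x,y,.0775,.14)
    return circ(x,y,.115,.05)
for ks in(('pot',),('bowl',),('wheel',),('pot','wheel','bowl')):
  for cams in(('scene',),('top',),('scene','top')):
    O=[o for o in obs if o[2] in ks and any(o[0] is P[c] for c in cams)]
    if not O: continue
    f=lambda v:np.concatenate([ext(proj(p,model(k,*v)))-np.array(e) for p,e,k in O])
    r=least_squares(f,[.49,.237],loss='soft_l1'); print(ks,cams,np.round(r.x,4),np.round(f(r.x),1)[:8])
x,y=r.x
out=[]
for n in P:
    p=P[n]; i=cv2.resize(p['img'],None,fx=4,fy=4,interpolation=cv2.INTER_CUBIC)
    for r_,z,cl in((.091,.142,(0,0,255)),(.0775,.14,(255,0,0)),(.115,.05,(0,255,0))):
        cv2.polylines(i,[np.int32(proj(p,circ(x,y,r_,z))*4+1.5)],True,cl,1)
    u,v=np.int32(proj(p,[x,y,.1])[0]*4); out.append(i[v-240:v+240,u-200:u+200])
cv2.imwrite('pics/ov.png',np.hstack(out))
E
python3 fit.py
```

```text
scene slab 0.62 ((493.2566223144531, -195.36575317382812), (243.52024841308594, 252.40927124023438), 80.95372009277344)
top slab 0.95 ((483.8973083496094, -196.6022186279297), (241.2598419189453, 239.72836303710938), 80.82429504394531)
('pot',) ('scene',) [0.4696 0.2447] [-1.3 -7.3  1.1  1.2]
('pot',) ('top',) [0.4897 0.2386] [-1.9  1.2  3.1 -1.4]
('pot',) ('scene', 'top') [0.4882 0.2389] [-1.6 -1.7  1.5  7.7 -2.1  1.8  3.  -0.8]
('bowl',) ('scene',) [0.4922 0.2339] [ 0.2  1.9 -0.2 -1.1]
('bowl',) ('top',) [0.4887 0.2342] [ 1.2  0.1 -1.2 -0.1]
('bowl',) ('scene', 'top') [0.4891 0.2346] [ 0.1  0.9 -0.3 -2.2  1.1 -0.1 -1.4 -0.3]
('wheel',) ('top',) [0.4892 0.2414] [-0.7  0.3  0.6 -0.3]
('wheel',) ('scene', 'top') [0.4892 0.2414] [-0.7  0.3  0.6 -0.3]
('pot', 'wheel', 'bowl') ('scene',) [0.489  0.2357] [ 0.5  0.8  0.1 -2.3 -2.7 -1.2  0.4  8.3]
('pot', 'wheel', 'bowl') ('top',) [0.489  0.2382] [-0.4 -0.  -2.9 -0.3 -1.7  1.5  3.3 -1.1]
('pot', 'wheel', 'bowl') ('scene', 'top') [0.4889 0.2369] [ 1.   0.7  0.5 -2.5 -2.3 -1.3  0.8  8.1]
```

View pics/ov.png

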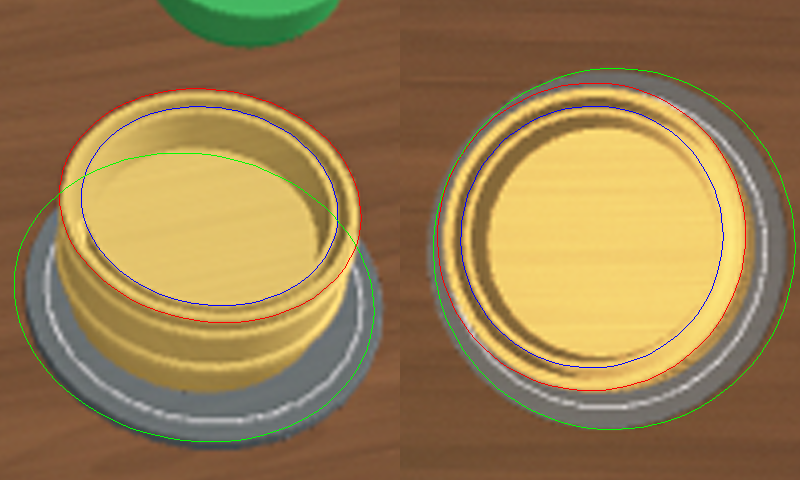

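The crop shows the brass bowl in the pot, with the pot rim at crop pixels about (60-360, 90-322). That puts the bowl axis near (0.489, 0.236) and the slab centre near (0.485, -0.197). I will press the near side (toward the base) and grip the far side.

```bash
cat >> h.py <<'E'
C=np.array([.489,.236]); U=C/np.linalg.norm(C)
def pose():
    s=manip.get_state(); q=np.array(s['tcp_rot']); return np.array(s['position']),R.from_quat(q[[1,2,3,0]]),s
def frame(az,lean=0,ax='y'):
    "tool down, axis ax at azimuth az; lean>0 tips the tool's body towards -az side"
    h=np.array([np.cos(az),np.sin(az),0]); z=np.array([0,0,-1.])
    z=np.cos(lean)*z+np.sin(lean)*h; h=np.cross(np.cross(z,h),z)
    y=h if ax=='y' else np.cross(z,h); x=np.cross(y,z)
    return R.from_matrix(np.c_[x,y,z])
def go(T,F):
    "remaining: total turn (tool, deg), shift expressed in present tool frame and in target frame (cm)"
    p,r,s=pose(); d=np.array(T)-p
    print('pos',np.round(p,4),'F',np.round(s['contact_force'],1),'turn',np.round((r.inv()*F).as_rotvec(degrees=True),2),'now-frame cm',np.round(r.inv().apply(d)*100,2),'target-frame cm',np.round(F.inv().apply(d)*100,2),'gap',s['finger_gap'],'t',s['time'])
E
python3 -c "
from h import *
az=np.arctan2(U[1],U[0]);print(az)
go([*(C-.068*U),.165],frame(az,0,'x')); go([*(C-.068*U),.165],frame(az+np.pi,0,'x'))"
```

```text
0.44964522931283146
pos [0.2774 0.5601 0.2313] F [-0.1  0.9  0.7] turn [  0.     0.   127.89] now-frame cm [-29.17 -25.02   6.63] target-frame cm [-1.83 38.39  6.63] gap 0.08546632446941375 t 1.75
pos [0.2774 0.5601 0.2313] F [-0.1  0.9  0.7] turn [ -0.     0.   -52.11] now-frame cm [-29.17 -25.02   6.63] target-frame cm [  1.83 -38.39   6.63] gap 0.08546632446941375 t 1.75
```

drive_tool:
  plan:
    - [0,0,0,-3.65,-3.13,0,0]
    - [0,0,0,-3.65,-3.13,0,0]
    - [0,0,0,-3.65,-3.13,0,0]
    - [0,0,0,-3.65,-3.13,0,0]
    - [0,0,0,-3.65,-3.13,0,0]
    - [0,0,0,-3.65,-3.13,0,0]
    - [0,0,0,-3.65,-3.13,0,0]
    - [0,0,0,-3.65,-3.13,0,0]
  newtons: 60

```text
time: 2.75
position: [0.4284, 0.2046, 0.2315]
tcp_rot: [0.0, 0.228, 0.974, 0.0]
contact_force: [2.0, 0.1, -0.3]
finger_gap: -0.0
grip_force: 0.0
```

drive_tool:
  plan:
    - [0,0,-10.4,0,0,0,0]
    - [0,0,-10.4,0,0,0,0]
    - [0,0,-10.4,0,0,0,0]
    - [0,0,-10.4,0,0,0,0]
    - [0,0,-10.5,0,0,0,0]
    - [0,0,0,0,0,2,0]
    - [0,0,0,0,0,2,0]
    - [0,0,0,0,0,1,0]

```text
time: 3.75
position: [0.4276, 0.206, 0.1806]
tcp_rot: [-0.0, -0.223, 0.975, -0.0]
contact_force: [0.4, -0.6, 0.2]
finger_gap: 0.0004
grip_force: 0.0
```

```bash
python3 -c "
from h import *
az=np.arctan2(U[1],U[0])
go([*(C-.068*U),.145],frame(az+np.pi,0,'x'))"
```

```text
pos [0.4276 0.206  0.1806] F [ 0.4 -0.6  0.2] turn [-0.01 -0.05 -0.01] now-frame cm [-0.03  0.04  3.56] target-frame cm [-0.03  0.04  3.56] gap 0.0003725653099390653 t 3.75
```

drive_tool:
  plan:
    - [0,0,0,0,0,1.5,0]
    - [0,0,0,0,0,1.5,0]
    - [0,0,0,0,0,0.6,0]
    - [0,0,0,0,0,0.3,0]
    - [0,0,0,0,0,0.3,0]
    - [0,0,0,0,0,0.3,0]
    - [0,0,0,0,0,0.3,0]
    - [0,0,0,0,0,0.3,0]

```text
time: 4.75
position: [0.4282, 0.2062, 0.1303]
tcp_rot: [0.0, -0.223, 0.975, 0.0]
contact_force: [1.4, 0.5, 5.5]
finger_gap: 0.0002
grip_force: 2.2
```

drive_tool:
  plan:
    - [0,0,0,0,0,0.25,0]
    - [0,0,0,0,0,0.25,0]
    - [0,0,0,0,0,0.25,0]
    - [0,0,0,0,0,0.25,0]
    - [0,0,0,0,0,0.25,0]
    - [0,0,0,0,0,0.25,0]
    - [0,0,0,0,0,0.25,0]
    - [0,0,0,0,0,0.25,0]

```text
time: 5.75
position: [0.4284, 0.2065, 0.1106]
tcp_rot: [0.001, -0.223, 0.975, 0.0]
contact_force: [-0.3, 0.9, 10.8]
finger_gap: -0.0001
grip_force: 5.9
```

```bash
python3 -c "
from h import *
i=imaging.grab_frame('scene')['img'][140:300,310:500]; cv2.imwrite('pics/p1.png',cv2.resize(i,None,fx=4,fy=3.75))
print(manip.get_state()['contact_force'])"
```

```text
[1.75340605 1.73013064 5.66640439]
```

View pics/p1.png

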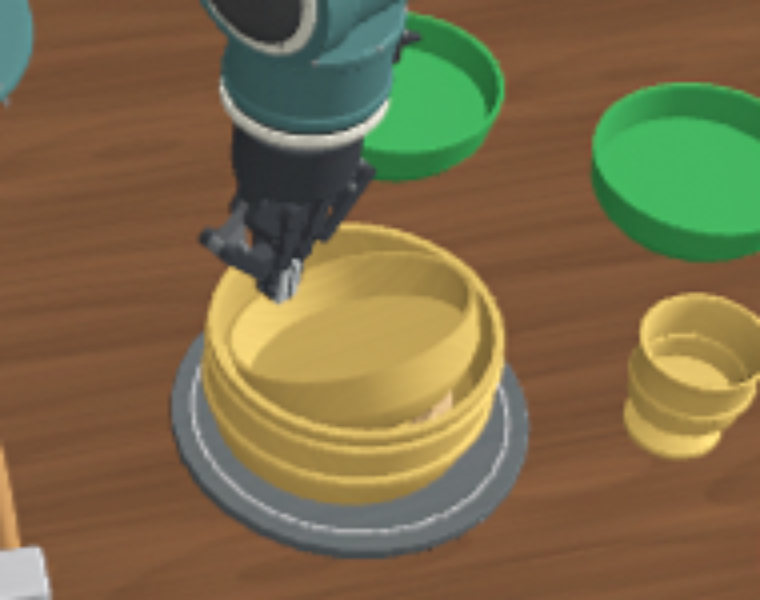

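The bowl is tipped: its far rim is raised and the cork shows at crop pixel (430,410). I press 2 mm more, then retreat and turn back.

drive_tool:
  plan:
    - [0,0,0,0,0,0.2,0]
    - [0,0,0,0,0,0.05,0]
    - [0,0,0,0,0,-0.5,0]
    - [0,0,0,0,0,-2.5,0]
    - [0,0,0,0,0,-4,0]
    - [0,0,0,0,0,-4,0]
    - [0,0,0,0,0,-2,0]
    - [0,0,10,0,0,0,0.5]

```text
time: 6.8
position: [0.4281, 0.2061, 0.2393]
tcp_rot: [0.001, -0.136, 0.991, 0.0]
contact_force: [-0.4, -0.3, 0.0]
finger_gap: 0.0173
grip_force: 0.0
```

drive_tool:
  plan:
    - [0,0,10,0,0,0,0.5]
    - [0,0,10,0,0,0,0.5]
    - [0,0,10,0,0,0,0.5]
    - [0,0,10,0,0,0,0.5]
    - [0,0,10,0,0,0,0.5]
    - [0,0,10,0,0,0,0.5]
    - [0,0,10,0,0,0,0.5]
    - [0,0,10,0,0,0,0.5]

```text
time: 7.8
position: [0.4274, 0.2058, 0.2376]
tcp_rot: [-0.0, 0.534, 0.845, -0.001]
contact_force: [0.4, -0.6, -0.7]
finger_gap: 0.0427
grip_force: 0.0
```

```bash
cat > g.py <<'E'
from h import *
from scipy.optimize import least_squares
import sys
az=np.arctan2(U[1],U[0])
# tilt/centre from the picture: fit the outer rim circle silhouette
def rim(t,c,r,h,n=72,az=az):
    a=np.linspace(0,2*np.pi,n,endpoint=False); u=np.array([np.cos(az),np.sin(az),0]); v=np.array([-u[1],u[0],0]); k=np.array([0,0,1.])
    ax=-np.sin(t)*u+np.cos(t)*k; e=np.cos(t)*u+np.sin(t)*k
    return np.array([*c,.142])+h*ax+r*(np.cos(a)[:,None]*e+np.sin(a)[:,None]*v)
if __name__=='__main__':
    o=[]
    for n in('scene','top'):
        p=imaging.grab_frame(n); i=cv2.resize(p['img'],None,fx=4,fy=4,interpolation=cv2.INTER_CUBIC)
        for t,cl in((.36,(0,255,0)),(.40,(0,0,255)),(.44,(255,0,0))):
            cv2.polylines(i,[np.int32(proj(p,rim(t,C,.0775,-.002))*4+1.5)],True,cl,1)
        u,v=np.int32(proj(p,[*C,.14])[0]*4); o.append(i[v-220:v+220,u-200:u+200])
    cv2.imwrite('pics/tilt.png',np.hstack(o))
    t=.4;w=t-.144
    b=C+U*.0703; rp=np.array([*b,.1696]); F=frame(az,w,'y'); T=rp+.023*F.as_matrix()[:,2]
    go(T,F); print(T, T-.06*F.as_matrix()[:,2]); print(np.round(manip.get_state()['joints'],2))
E
python3 g.py
```

```text
pos [0.4275 0.2059 0.2377] F [0.1 0.4 0.2] turn [-14.72   0.03  -0.16] now-frame cm [ 0.08 14.47  9.02] target-frame cm [ 0.04 11.7  12.4 ] gap 0.04299307058606398 t 7.9
[0.55755729 0.26908695 0.14734956] [0.54387465 0.26248347 0.20539419]
[-0.74  0.14  0.24  1.97 -0.04  1.03 -0.03]
```

View pics/tilt.png

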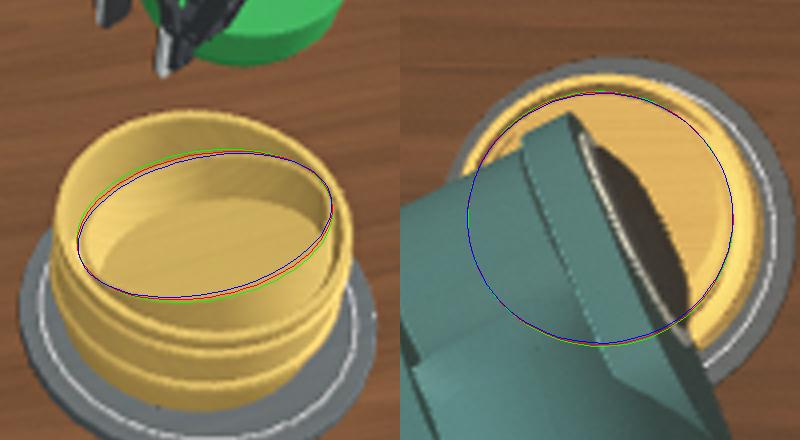

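```bash
python3 -c "
from h import *
a=cv2.imread('pics/scene0.png');p=imaging.grab_frame('scene')
f=lambda i:cv2.resize(i[190:300,345:445],None,fx=4,fy=4,interpolation=cv2.INTER_CUBIC)
cv2.imwrite('pics/cmp.png',np.hstack([f(a),f(p['img'])]))
for m in imaging.masks_of('bowl',p)+imaging.masks_of('pot',p): print(m['conf'],m['extent'])
"
```

```text
0.92 [456.5, 161.1, 514.1, 213.6]
0.73 [383.2, 140.2, 435.4, 185.3]
0.72 [81.6, 273.6, 141.6, 335.1]
0.7 [498.8, 257.0, 570.0, 322.7]
0.59 [368.7, 207.0, 434.7, 257.1]
0.29 [349.9, 229.9, 441.5, 290.7]
0.9 [360.7, 200.1, 435.7, 272.8]
```

View pics/cmp.png

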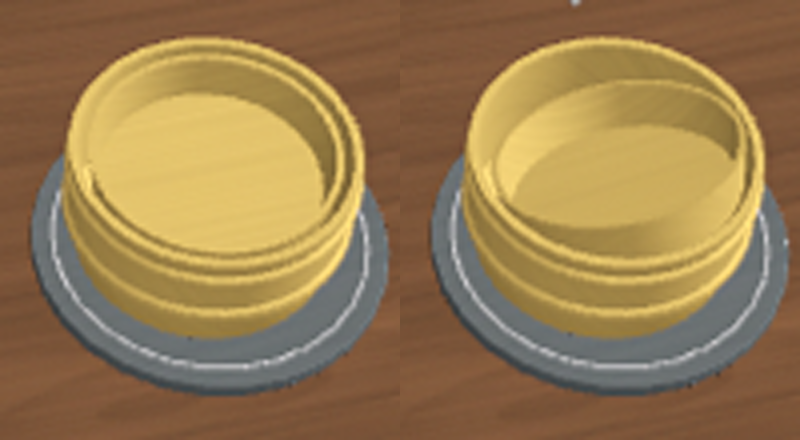

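The right half of this picture shows the bowl still leaning. The rim's low side is at the back (620,80) and its raised side in front (600,227), with the outer wall visible below it. This matches the 0.40–0.44 rad overlay, so I go in for the grasp.

drive_tool:
  plan:
    - [0,0,0,0.02,3.2,0,0.5]
    - [0,0,0,0.02,3.2,0,0.5]
    - [0,0,0,0.02,3.2,0,0.5]
    - [0,0,0,0.02,3.35,0,0.5]
    - [-7.3,0,-0.16,0,0,0,0.5]
    - [-7.4,0,0,0,0,0,0.5]
    - [0,0,0,0,0,2,0.5]
    - [0,0,0,0,0,0,0.5]

```text
time: 9.05
position: [0.5481, 0.265, 0.2175]
tcp_rot: [0.068, 0.525, 0.841, 0.107]
contact_force: [0.4, 0.3, -0.1]
finger_gap: 0.0427
grip_force: 0.0
```

```bash
python3 g.py; python3 -c "
from h import *
i=imaging.grab_frame('scene')['img'][150:270,340:460]; cv2.imwrite('pics/g1.png',cv2.resize(i,None,fx=5,fy=5,interpolation=cv2.INTER_CUBIC))"
```

```text
pos [0.5489 0.2653 0.2188] F [-0.6 -0.2 -0. ] turn [ 0.01 -0.02  0.23] now-frame cm [-0.03 -0.9   7.15] target-frame cm [-0.03 -0.9   7.15] gap 0.04245422947106786 t 9.15
[0.55755729 0.26908695 0.14734956] [0.54387465 0.26248347 0.20539419]
[-0.72  0.28  0.25  1.88 -0.09  0.74  0.02]
```

View pics/g1.png

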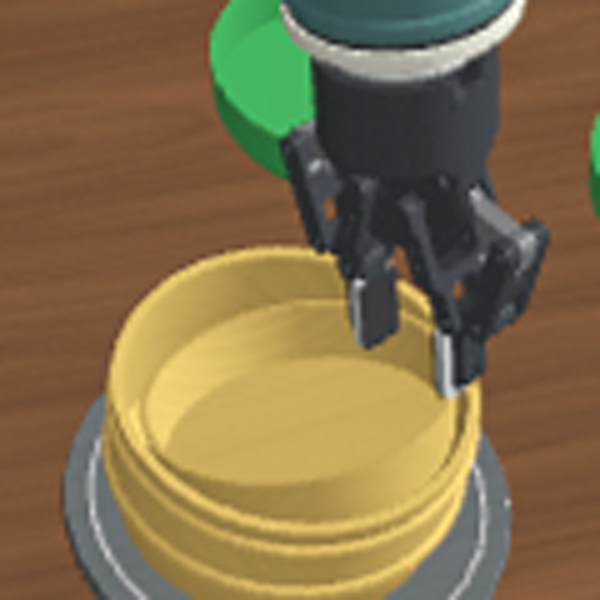

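The gripper stands above the raised side, with the inner finger at (375,310) and the outer one at (455,360), still 7 cm short. I continue down.

drive_tool:
  plan:
    - [0,0,0,-0.03,-0.9,1,0.5]
    - [0,0,0,0,0,1.5,0.5]
    - [0,0,0,0,0,1.5,0.5]
    - [0,0,0,0,0,1,0.5]
    - [0,0,0,0,0,0.5,0.5]
    - [0,0,0,0,0,0.5,0.5]
    - [0,0,0,0,0,0.5,0.5]
    - [0,0,0,0,0,0.5,0.5]

```text
time: 10.2
position: [0.5572, 0.2691, 0.1483]
tcp_rot: [0.068, 0.526, 0.841, 0.109]
contact_force: [0.6, -0.1, 0.2]
finger_gap: 0.0427
grip_force: 0.0
```

```bash
python3 g.py; python3 -c "
from h import *
i=imaging.grab_frame('scene')['img'][160:280,340:460]; cv2.imwrite('pics/g2.png',cv2.resize(i,None,fx=5,fy=5,interpolation=cv2.INTER_CUBIC))"
```

```text
pos [0.557  0.2689 0.148 ] F [-0.3  0.  -0.1] turn [ 0.   -0.02  0.15] now-frame cm [-0.01  0.04  0.08] target-frame cm [-0.01  0.04  0.08] gap 0.042778990305688526 t 10.3
[0.55755729 0.26908695 0.14734956] [0.54387465 0.26248347 0.20539419]
[-0.69  0.39  0.22  1.92 -0.13  0.6   0.06]
```

View pics/g2.png

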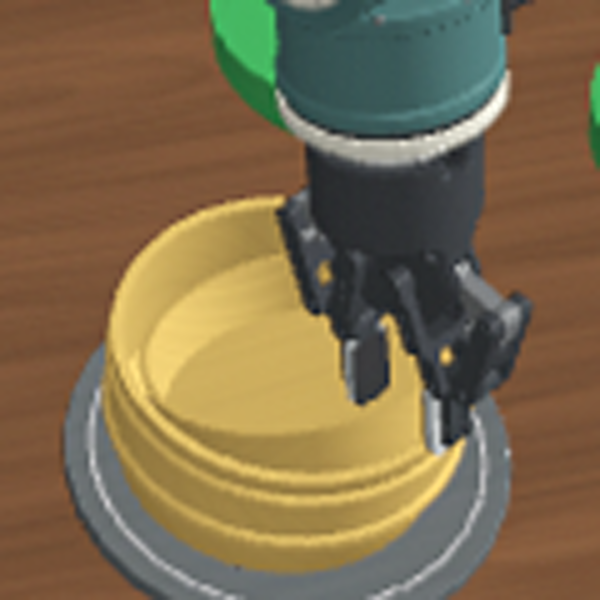

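The rim lies between the inner finger (365,375) and the outer one (440,420), with no contact force, so I close.

drive_tool:
  plan:
    - [0,0,0,0,0,0,0]
    - [0,0,0,0,0,0,0]
    - [0,0,0,0,0,0,0]
    - [0,0,0,0,0,0,0]
    - [0,0,0,0,0,0,0]
    - [0,0,0,0,0,0,0]
    - [0,0,0,0,0,0,0]
    - [0,0,0,0,0,0,0]
  newtons: 60

```text
time: 11.35
position: [0.5573, 0.2704, 0.1493]
tcp_rot: [0.068, 0.526, 0.841, 0.11]
contact_force: [-0.1, 7.1, 3.7]
finger_gap: 0.0028
grip_force: 58.6
```

drive_tool:
  plan:
    - [0,0,0,0,0.1,-0.4,0]
    - [0,0,0,0,0.1,-0.4,0]
    - [0,0,0,0,0.15,-0.6,0]
    - [0,0,0,0,0.2,-0.8,0]
    - [0,0,0,0,0.25,-0.97,0]
    - [0,0,0,0,0.25,-0.97,0]
    - [0,0,0,0,0.25,-0.97,0]
    - [0,0,0,0,0,0,0]
  newtons: 80

```text
time: 12.35
position: [0.557, 0.269, 0.2022]
tcp_rot: [0.068, 0.526, 0.841, 0.109]
contact_force: [-0.5, -0.1, -3.6]
finger_gap: 0.0022
grip_force: 78.2
```

```bash
python3 -c "
from h import *
p=imaging.grab_frame('scene');i=p['img'][140:290,330:480]; cv2.imwrite('pics/l1.png',cv2.resize(i,None,fx=4,fy=4,interpolation=cv2.INTER_CUBIC))
s=manip.get_state();print(s['contact_force'],s['finger_gap'],s['grip_force'],s['moment'])"
```

```text
[-0.27799787  0.3368322  -3.98687226] 0.0018212240544969848 78.19682534784079 [-0.07860496  0.26677145 -0.00836007]
```

View pics/l1.png

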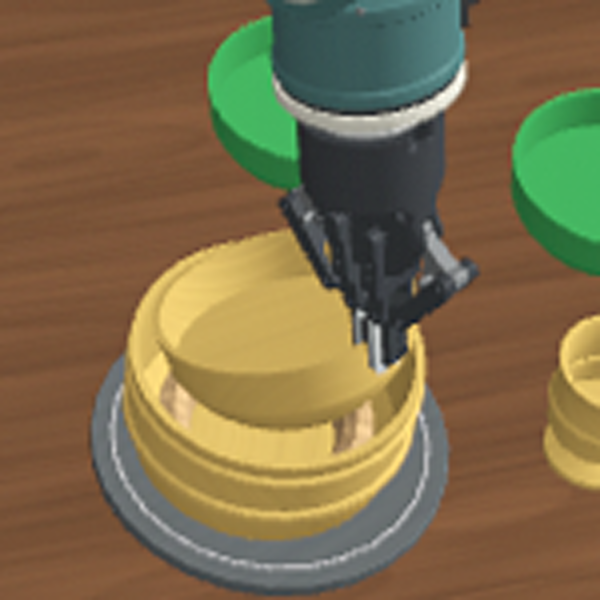

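The bowl is held, with 3.9 N at the wrist (about 0.35–0.4 kg), and is rising out of the pot. I lift clear and level it.

drive_tool:
  plan:
    - [0,0,0,0,0.25,-0.97,0]
    - [0,0,0,0,0.4,-1.55,0]
    - [0,0,0,0,0.5,-1.93,0]
    - [0,0,0,0,0.5,-1.93,0]
    - [0,0,0,0,0.5,-1.93,0]
    - [0,0,0,0,0.5,-1.93,0]
    - [0,0,0,0,0.25,-0.97,0]
    - [0,0,0,0,0,0,0]

```text
time: 13.4
position: [0.5565, 0.2687, 0.3177]
tcp_rot: [0.068, 0.526, 0.841, 0.109]
contact_force: [-0.3, 0.5, -4.6]
finger_gap: 0.0019
grip_force: 78.3
```

drive_tool:
  plan:
    - [1.5,0,0,0,0,0,0]
    - [3,0,0,0,0,0,0]
    - [4,0,0,0,0,0,0]
    - [4,0,0,0,0,0,0]
    - [4,0,0,0,0,0,0]
    - [4,0,0,0,0,0,0]
    - [2.4,0,0,0,0,0,0]
    - [0,0,0,0,0,0,0]

```text
time: 14.4
position: [0.5566, 0.2688, 0.3157]
tcp_rot: [-0.038, 0.529, 0.845, -0.062]
contact_force: [0.1, -0.3, -3.5]
finger_gap: 0.0017
grip_force: 78.4
```

```bash
cat > pl.py <<'E'
from h import *
S=np.array([.482,-.221]); a2=np.arctan2(S[1],S[0]); u2=S/np.linalg.norm(S)
F=frame(a2,-.144,'y')
T=np.array([*(S+.0755*u2),.101])+.022*F.as_matrix()[:,2]
E
python3 -c "
from pl import *
go(T+[0,0,.1],F)
p,r,s=pose(); print(np.round(r.as_matrix()[:,2],3),s['grip_force'],s['finger_gap'],np.round(s['joints'],2))"
```

```text
pos [0.5566 0.2688 0.3157] F [ 0.1 -0.3 -3.5] turn [-0.06  7.32 50.01] now-frame cm [-46.37 -21.29  16.93] target-frame cm [-47.63  22.61  10.51] gap 0.0017047217729138653 t 14.4
[-0.13  -0.064 -0.989] 78.43327016104013 0.0017047217729138653 [-0.68  0.44  0.26  1.42 -0.11  1.45  0.04]
```

drive_tool:
  plan:
    - [0,0.26,1.8,-1.94,-0.03,0,0]
    - [0,0.4,2.7,-2.91,-0.07,0,0]
    - [0,0.5,3.4,-3.66,-0.11,0,0]
    - [0,0.5,3.4,-3.66,-0.11,0,0]
    - [0,0.5,3.4,-3.66,-0.11,0,0]
    - [0,0.5,3.4,-3.66,-0.11,0,0]
    - [0,0.5,3.4,-3.66,-0.11,0,0]
    - [0,0.5,3.4,-3.66,-0.11,0,0]

```text
time: 15.4
position: [0.6177, 0.0061, 0.3183]
tcp_rot: [-0.05, 0.703, 0.708, -0.05]
contact_force: [0.9, -0.1, -4.0]
finger_gap: 0.0019
grip_force: 78.4
```

drive_tool:
  plan:
    - [0,0.5,3.4,-3.66,-0.11,0,0]
    - [0,0.5,3.4,-3.66,-0.11,0,0]
    - [0,0.5,3.4,-3.66,-0.11,0,0]
    - [0,0.5,3.4,-3.66,-0.11,0,0]
    - [0,0.5,3.4,-3.66,-0.11,0,0]
    - [0,0.5,3.4,-3.66,-0.11,0,0]
    - [0,0.4,2.7,-2.91,-0.07,0,0]
    - [0,0.26,1.8,-1.94,-0.03,0,0]

```text
time: 16.4
position: [0.5621, -0.2529, 0.3189]
tcp_rot: [-0.061, 0.84, 0.539, -0.038]
contact_force: [0.6, 0.1, -3.8]
finger_gap: 0.0022
grip_force: 78.5
```

```bash
python3 -c "
from pl import *
go(T+[0,0,.05],F)"
```

```text
pos [ 0.5621 -0.2529  0.3189] F [ 0.6  0.1 -3.8] turn [ 0.02 -0.11 -0.01] now-frame cm [-0.47  1.35 18.97] target-frame cm [-0.44  1.36 18.97] gap 0.0022260847769920347 t 16.4
```

drive_tool:
  plan:
    - [0,0,0,-0.06,0.1,1.5,0]
    - [0,0,0,-0.06,0.2,2.8,0]
    - [0,0,0,-0.06,0.2,2.8,0]
    - [0,0,0,-0.06,0.2,2.8,0]
    - [0,0,0,-0.06,0.2,2.8,0]
    - [0,0,0,-0.06,0.2,2.8,0]
    - [0,0,0,-0.06,0.16,2.3,0]
    - [0,0,0,-0.04,0.1,1.2,0]

```text
time: 17.4
position: [0.5487, -0.2474, 0.1269]
tcp_rot: [-0.062, 0.838, 0.541, -0.039]
contact_force: [0.6, 0.7, -3.4]
finger_gap: 0.0019
grip_force: 78.6
```

```bash
python3 -c "
from pl import *
go(T,F)
p=imaging.grab_frame('scene'); i=cv2.resize(p['img'],None,fx=5,fy=5,interpolation=cv2.INTER_CUBIC)
a=np.linspace(0,2*np.pi,90)
for r,z,cl in((.0775,.151,(255,0,0)),(.018,.075,(0,0,255))):
    cv2.polylines(i,[np.int32(proj(p,np.c_[S[0]+r*np.cos(a),S[1]+r*np.sin(a),np.full(90,z)])*5+2)],True,cl,1)
u,v=np.int32(proj(p,[*S,.1])[0]*5); cv2.imwrite('pics/s1.png',i[v-300:v+300,u-400:u+400])"
```

```text
pos [ 0.5487 -0.2474  0.1269] F [ 0.6  0.7 -3.4] turn [-0.11 -0.09  0.32] now-frame cm [-0.39  0.76  4.71] target-frame cm [-0.38  0.75  4.71] gap 0.0018780048016067358 t 17.4
```

View pics/s1.png

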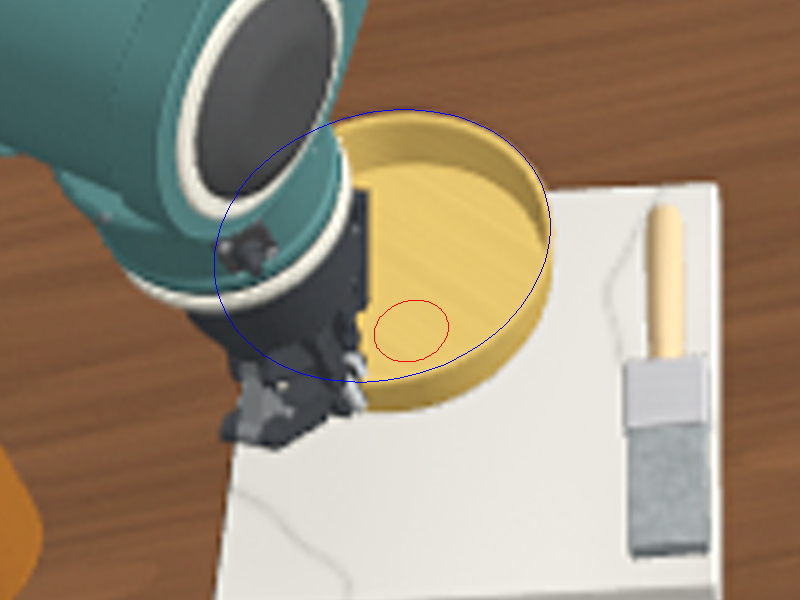

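The rim matches the level-bowl overlay (blue, x 215–550, y 110–380), so the bowl is level over the slab and clear of the brush. I descend slowly.

drive_tool:
  plan:
    - [0,0,0,-0.1,0.09,0.6,0]
    - [0,0,0,-0.1,0.1,0.7,0]
    - [0,0,0,-0.1,0.1,0.7,0]
    - [0,0,0,-0.1,0.1,0.6,0]
    - [0,0,0,0,0.07,0.5,0]
    - [0,0,0,0,0.04,0.3,0]
    - [0,0,0,0,0.03,0.2,0]
    - [0,0,0,0,0.015,0.1,0]

```text
time: 18.45
position: [0.5474, -0.2524, 0.0913]
tcp_rot: [-0.061, 0.838, 0.54, -0.038]
contact_force: [-1.0, -0.4, -4.9]
finger_gap: 0.0023
grip_force: 78.4
```

drive_tool:
  plan:
    - [0,0,0,0,0.015,0.1,0]
    - [0,0,0,0,0.015,0.1,0]
    - [0,0,0,0,0.015,0.1,0]
    - [0,0,0,0,0.015,0.1,0]
    - [0,0,0,0,0.01,0.07,0]
    - [0,0,0,0,0,0,0]
    - [0,0,0,0,0,0,0]
    - [0,0,0,0,0,0,0]

```text
time: 19.45
position: [0.5474, -0.2524, 0.0866]
tcp_rot: [-0.061, 0.838, 0.54, -0.038]
contact_force: [0.2, -0.5, -4.0]
finger_gap: 0.002
grip_force: 78.4
```

drive_tool:
  plan:
    - [0,0,0,0,0.015,0.1,0]
    - [0,0,0,0,0.015,0.1,0]
    - [0,0,0,0,0.015,0.1,0]
    - [0,0,0,0,0.01,0.07,0]
    - [0,0,0,0,0.01,0.05,0]
    - [0,0,0,0,0,0.05,0]
    - [0,0,0,0,0,0,0]
    - [0,0,0,0,0,0,0]

```text
time: 20.45
position: [0.5476, -0.2525, 0.082]
tcp_rot: [-0.061, 0.838, 0.54, -0.038]
contact_force: [1.9, -1.1, 1.3]
finger_gap: 0.0021
grip_force: 79.1
```

drive_tool:
  plan:
    - [0,0,0,0,0,0,0]
    - [0,0,0,0,0,0,0]
    - [0,0,0,0,0,0,0]
    - [0,0,0,0,0,0,0.06]
    - [0,0,0,0,0,0,0.1]
    - [0,0,0,0,0,0,0.2]
    - [0,0,0,0,0,0,0.3]
    - [0,0,0,0,0,0,0.3]
  newtons: 20

```text
time: 21.45
position: [0.5473, -0.2524, 0.0818]
tcp_rot: [-0.061, 0.838, 0.54, -0.038]
contact_force: [0.2, -0.1, 0.2]
finger_gap: 0.0253
grip_force: 0.0
```

drive_tool:
  plan:
    - [0,0,0,0,0,-0.5,0.4]
    - [0,0,0,0,0,-1,0.4]
    - [0,0,0,0,0,-1.5,0.4]
    - [0,0,0,0,0,-3,0.4]
    - [0,0,0,0,0,-4,0.4]
    - [0,0,0,0,0,-4,0.4]
    - [0,0,0,0,0,-4,0.4]
    - [0,0,0,0,0,0,0.4]

```text
time: 22.45
position: [0.5719, -0.2643, 0.2639]
tcp_rot: [-0.059, 0.839, 0.54, -0.037]
contact_force: [-0.3, 0.2, -0.8]
finger_gap: 0.034
grip_force: 0.0
```

```bash
python3 -c "
from pl import *
from scipy.optimize import least_squares
print(manip.get_state()['contact_force'],manip.get_state()['time'])
a=np.linspace(0,2*np.pi,90)
ext=lambda q:np.r_[q.min(0),q.max(0)]
for n in('scene','top'):
    p=imaging.grab_frame(n); cv2.imwrite(f'pics/end_{n}.png',p['img'])
    for m in imaging.masks_of('bowl',p):
        e=np.array(m['extent']);c=onz(p,e.reshape(2,2).mean(0),.08)
        if abs(c[1]+.22)<.1:
            # fit rim circle to mask top points: ellipse centre on z=.101 plane
            cc=max(cv2.findContours(m['mask'].astype(np.uint8),0,1)[0],key=cv2.contourArea)[:,0]
            W=np.array([onz(p,v,.101)[:2] for v in cc]); r=least_squares(lambda v:np.hypot(*(W-v[:2]).T)-.0775,S,loss='soft_l1',f_scale=.002); d=np.hypot(*(W-r.x).T)-.0775
            print(n,m['conf'],e,np.round(c,3),np.round(r.x,3),np.round(np.percentile(d*1000,[5,25,50,75,95]),1))
    for m in imaging.masks_of('pot',p)[:1]: print(n,'pot',m['conf'],m['extent'])
    for q in('brush_a','cup_a','jar'):
        print(q,[np.round(m['extent']).tolist() for m in imaging.masks_of(q,p) if m['conf']>.5])
"
```

```text
[-0.32954541  0.24091377 -0.78792316] 22.45
scene 0.92 [179.1 238.3 244.  300.4] [ 0.472 -0.226  0.08 ] [ 0.485 -0.224] [-2.5  0.3  3.7  7.4  9.9]
scene pot 0.66 [358.1, 198.5, 436.9, 274.6]
brush_a [[256.0, 246.0, 275.0, 316.0], [302.0, 256.0, 322.0, 315.0]]
cup_a [[304.0, 315.0, 342.0, 360.0], [466.0, 220.0, 502.0, 262.0]]
jar [[80.0, 272.0, 143.0, 335.0]]
top 0.77 [404.2 203.2 451.7 261.3] [ 0.487 -0.21   0.08 ] [ 0.476 -0.227] [-60.5 -26.3  -0.3   1.    2.7]
top pot 0.92 [206.1, 187.9, 282.7, 265.5]
brush_a [[375.0, 184.0, 397.0, 264.0], [331.0, 180.0, 351.0, 252.0]]
cup_a [[326.0, 130.0, 362.0, 166.0], [136.0, 200.0, 177.0, 235.0]]
jar [[524.0, 207.0, 560.0, 242.0]]
```

The bowl stands upright near (0.482, -0.225) on the slab. The pot and bystanders match their first detections, and the gripper is clear.

```bash
python3 -c "
from bench import job
print(job.close_job())"
```

```text
the job is handed in; nothing more can be done
None
```

The job is handed in, but no verdict came back: the bowl was tipped, lifted clear and set upright on the slab about 30 mm from its centre, and the last camera check showed the pot and bystanders where they started.

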